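Ready the toy wagon's telescoping pull handle

ROBOT

A 7-joint arm with a two-finger parallel gripper is mounted at the origin on the work surface. World frame = base frame: x ahead of the robot, y to its left, z up, the work surface at z = 0. Lengths are in m, angles in rad, forces in N, time in s.
With the tool pointing down it reaches from about 0.375 to 0.925 m from the base axis. Payload 3.1 kg.
Tool frame: the origin (TCP) lies midway between the tips of the shut fingers; the grasp point (between the pads) lies 19 mm behind it; z points along the fingers, x is the direction in which the jaws open and shut, and the axes are right-handed (so a half turn about z gives the same grasp; the last joint's range is limited). The gripper opens to 85 mm and grips with 20 to 120 N. Pads are 22 mm wide; open, the fingers measure 114 mm over their backs; the gripper's body (76 mm by 85 mm) begins 54 mm behind the grasp point. The pads swing forward as they close: fully open they stand 13 mm farther back than shut.
Start: joints at [-1.296, 0.383, 0.044, 1.598, -0.018, 1.161, -0.05], TCP at [0.237, 0.605, 0.231] pointing down, gripper open.
Joint ranges: [-2.61, 2.61], [-0.41, 2.15], [-1.48, 1.57], [0, 2.5], [-1.57, 4.71], [0.05, 1.97], [-2.85, 2.85]. Speed limits (rad/s): [2.79, 2.79, 3.14, 3.14, 3.14, 3.14, 3.14].

INTERFACE

Orientations are given as a 3x3 rotation matrix whose columns are the frame's x, y, z axes.
In Python, from plant import manip gives the robot as it stands.
- The arm moves only by the tool arm_command, never from a script. Its argument "motion" is a list that holds one entry, the list of rows, each a list of 7 numbers: the finger opening in mm, from 0 to 85.4, then the shift along the tool's x, y, z in mm, then the turn, a rotation vector about the tool's x, y, z in rad. A call has 1 to 8 rows; each row is the pose to reach, as a shift and turn from the pose measured when the call began, along the tool's axes at that moment; what a row does not reach only later rows make up. A row lasts 1/10 s, in which the tool goes at most 50 mm and 8.59 degrees, less where a joint would pass 70% of its speed; a pose out of reach is approached as far as the arm can. A call with a gripper value outside its range is refused whole. The fingers move at their own pace and stop on an object; "newtons" is the grip in N (left out, the last holds). Time passes only in rows, so rows that repeat a pose let the fingers close. It gives the time, the measured TCP pose, the force and the opening at its end, in the units of the state.
- manip.observe(): the state, without advancing time (a new reading comes with each control period).
- manip.grab_frame(name): name is "scene" or "top"; returns a dict with "img" (384x512x3 uint8, blue, green, red), "z_map" (384x512 float32, m along the optical axis (not along the pixel's ray), 0 where there is no reading), "fx", "fy", "cx", "cy" (pixels), "R" (3x3) and "t" (3): a world point X has camera coordinates R X + t. Camera axes: x right, y down, z forward; pixel columns grow to the right and rows downward; lengths in m; the calibration is good to about 2 mm. A picture is of the moment at which its call begins.
- manip.hand_in(): hands the job in, once; it reports no verdict.
Trained networks look in a picture, given as the dict that the camera call returned (one of the last four; its "shot" number tells which), for a name from the list of things; names that differ only in an ending like _2 or _b are one class to them, and where a whole thing is asked for, a point or a joint stands for the part that bears it (a point fixed in the world has none). Each returns a list of dicts, best first, with "confidence" (0 to 1); they miss things now and then, are a little off and sometimes report something else, mostly with a low value. They report only what shows in the picture. A call takes as long as a camera call.
- manip.search_frame(picture, name): "box" ([left, top, width, height] in pixels, round what is visible of it).
The state is a dict: "clock": time; "qpos": joint angles; "joint_vel": joint speeds; "effort": joint torques, N m; "ee_pos": TCP position; "orientation": TCP orientation; "contact_force": force on the tool from outside, world axes, zero at the start; "ft_torque": the same for the moment, N m; "finger_gap": opening from 0.0 (shut) to 1.0 (fully open).
Only numpy, scipy, OpenCV 4.12 (cv2) and the standard library are available. Lean on these libraries where they do the work, as an engineer would, in place of code of your own. Each camera call takes 0.05 s, during which the arm holds its last target.

TASK

Get the toy wagon's pull handle ready: press the blue release button fully home so that the yellow crossbar pops up, then take the crossbar and draw the telescoping handle up past its first stop to its second, final stop. Hold it there: finish with the crossbar still in the gripper and the handle fully extended, as it springs back when let go. Leave the other toys where they are.

Things in the scene. Friction and masses are not known exactly. Their poses are not given: they have to be found in the camera images.
- wagon: Wooden toy wagon, fixed on a cork parking board (never moves in a run). Origin at surface level under the pull handle's axis; x along the wagon towards its tray, y across, z up. Handle housing: x -40 to 125 mm, y +-65 mm, top 114 mm up; crossbar at x = 0, button at x = 95 mm. Open tray behind it: x 127 to 307 mm, y +-70 mm, rim 101 mm up, with a small yellow bowl.
- slot (a point): Middle of the slot in which the crossbar lies when stowed, on the housing top, 114 mm up, on the handle's axis. Two fixed wooden cheeks flank it (wagon x +-16 to +-26 mm, y +-55 mm, tops 138 mm up), so the stowed crossbar cannot be grasped until it has popped up.
- handle (a point): Centre of the yellow crossbar: level bar 24 mm wide (wagon x), 96 mm long (wagon y), 24 mm tall, on two nested upright tubes (15 and 21 mm thick). Axes as the wagon's. Centre 129 mm up when stowed, about 167 popped up (by its own spring), 204 at the first stop, 269 at the second. Moves straight up only. Grasp its middle from above, closing across its width.
- release_top (a point): Centre of the top of the round blue release button (32 mm across, top 138 mm up) in a grey collar (48 mm across, 126 mm up), 95 mm from the crossbar towards the tray. Pressed straight down 8 mm; the spring takes about 6 N at the bottom, where there is a firm stop. The handle pops up at about 6 mm of travel; let go, the button comes back up.
- release (a joint): Travel of the release button, m: 0 up, 0.008 fully pressed.
- inner_tube (a joint): How far the inner tube with the crossbar is drawn out of the outer tube, m: 0 stowed, about 0.038 popped up, 0.075 at its end (the first stop). Pulling it to the first stop takes about 4 to 5 N.
- outer_tube (a joint): How far the outer tube is drawn out of the housing, m: 0 down, 0.065 at its end (together with the inner tube at 0.075: the second, final stop). It follows after the first stop when pulled harder: about 8 N at first, 12 N at the second stop. Let go, both tubes spring back.
- bowl_yellow: Small yellow bowl in the wagon's tray, 84 mm across, 35 mm tall; origin at the centre of its underside. To be left alone.
- bowl_blue: Blue bowl on the shelf top, 120 mm across, 50 mm tall; origin at the centre of its underside. To be left alone.
- bowl_red: Red bowl on the shelf top, 104 mm across, 43 mm tall; origin at the centre of its underside. To be left alone.
- dog: Wooden pull-along dog on four red wheels, 160 mm long (along its x), 62 mm wide, 116 mm tall; origin under its middle at surface level. To be left alone.
- stethoscope: Flat rigid plastic toy stethoscope shape, blue with a red disc, 168 mm long, 82 mm wide, 14 mm tall; origin near its middle on the surface. To be left alone.
- top: Steel spinning top standing on its foot, 60 mm across, 58 mm tall; origin at the centre of its underside. To be left alone.

How it is judged:
On the way, in this order (a step that is already met when the one before it is completed fails the run):
1. the release button is pressed fully home (value of joint release above 0.007 m), for 0.05 s.
2. the handle is drawn up to its first stop (value of joint inner_tube above 0.069 m), for 0.05 s.
3. the handle is drawn on to its second stop (value of joint inner_tube above 0.069 m and value of joint outer_tube above 0.059 m), for 0.2 s.
At the end, for the whole second after the job is handed in: Both tubes are drawn out to within 6 mm of their ends (second stop), the crossbar about 269 mm up (above 256 mm), held there by the fingers (contact over 2 N), with the release button back up, all through the last second (all of step 3 and height (world z) of handle above 0.256 m and contact force between the fingers and inner_tube above 2 N and value of joint release below 0.002 m); the arm keeps its last pose, push and grip.
It fails at once if another toy was shifted by more than 30 mm (distance of any of bowl_yellow, bowl_blue, bowl_red, dog, stethoscope, top from where it was at the start of the episode above 0.03 m).
It also fails if it takes over 45 s, if anything falls off the work surface, if the arm or the gripper's body presses on something with over 40 N, if the wrist force passes 120 N, or if a joint passes its speed limit or range.

## Working session

There is one attempt and no reset: what is moved stays moved. The work goes in short steps, Python scripts to look and compute and a tool call to move; the robot and the scene stay as the last step left them, time stands still between calls to the robot, and variables do not carry over. Pictures are saved under pics/ and viewed, and the job is handed in when it is done.

Besides the shell and the picture viewer there is one more tool, called after ">>>" in YAML: its name, and indented under it one key for each argument. arm_command: Moves the arm, as the interface text tells. Its arguments: {"type":"object","properties":{"motion":{"type":"array","items":{"type":"array","items":{"type":"array","items":{"type":"number"}}}},"newtons":{"type":"number"}},"required":["motion"]}

```bash
mkdir -p pics; ls
cat > h.py <<'E'
import numpy as np, cv2
from plant import manip
def pts(f):
    z=f["z_map"]; v,u=np.mgrid[0:z.shape[0],0:z.shape[1]]
    P=np.stack([(u-f["cx"])/f["fx"]*z,(v-f["cy"])/f["fy"]*z,z],-1)
    W=(P-np.array(f["t"]))@np.array(f["R"])
    W[z==0]=np.nan
    return W
E
python3 - <<'E'
from h import *
s=manip.observe()
print({k:np.round(v,3).tolist() for k,v in s.items()})
for n in ("scene","top"):
    f=manip.grab_frame(n); cv2.imwrite(f"pics/{n}0.png",f["img"]); W=pts(f)
    np.save(f"{n}0.npy",W)
    print(n,f["fx"],np.round(-np.array(f["R"]).T@f["t"],3))
    for q in ("release","handle","inner_tube","wagon","bowl_yellow"):
        try:
            for d in manip.search_frame(f,q)[:2]:
                l,t,w,h=d["box"];u=int(l+w/2);v=int(t+h/2);print(q,np.round(d["box"]),round(d["confidence"],2),np.round(W[v,u],3))
        except Exception as e: print(q,e)
E
```

```text
pics
{'clock': 0.0, 'qpos': [-1.296, 0.384, 0.044, 1.6, -0.018, 1.161, -0.05], 'joint_vel': [-0.0, -0.001, -0.0, 0.002, 0.001, 0.0, 0.0], 'effort': [0.0, -43.346, 1.025, -24.952, 0.011, 0.011, -0.0], 'ee_pos': [0.236, 0.604, 0.23], 'orientation': [[0.364, 0.931, -0.001], [0.931, -0.364, -0.002], [-0.003, 0.0, -1.0]], 'contact_force': [0.696, -0.427, -0.137], 'ft_torque': [0.055, 0.066, 0.018], 'finger_gap': 1.0}
scene 470.49462451115517 [ 1.405 -0.107  1.209]
release [269. 201.   9.   9.] 0.67 [0.64  0.01  0.139]
handle [259. 173.  30.   8.] 0.46 [0.534 0.019 0.137]
inner_tube [259. 177.  32.   3.] 0.61 [0.543 0.024 0.138]
wagon [248. 169.  58. 126.] 0.8 [0.674 0.015 0.05 ]
bowl_yellow [256. 235.  34.  26.] 0.75 [0.724 0.001 0.051]
bowl_yellow [268. 199.  12.   9.] 0.31 [0.629 0.009 0.134]
top 360.94527228114634 [ 0.422 -0.005  1.223]
handle [238. 187.  30.  12.] 0.82 [0.535 0.02  0.144]
handle [228.  99.  56. 124.] 0.18 [0.633 0.007 0.139]
inner_tube [236. 189.  34.  11.] 0.5 [0.532 0.017 0.142]
wagon [120. 238.  38.  38.] 0.69 [0.337 0.402 0.009]
bowl_yellow [246. 119.  28.  26.] 0.81 [ 0.746 -0.002  0.059]
```

Run:
```python
from h import *
a=cv2.imread("pics/scene0.png");b=cv2.imread("pics/top0.png")
for n,i in (("scene",a),("top",b)):
    W=np.load(n+"0.npy"); hsv=cv2.cvtColor(i,cv2.COLOR_BGR2HSV)
    reg=(W[...,0]>.45)&(W[...,0]<.72)&(abs(W[...,1])<.12)&(W[...,2]>.118)
    for nm,lo,hi in (("yel",18,35),("blue",95,130)):
        m=reg&(hsv[...,0]>=lo)&(hsv[...,0]<=hi)&(hsv[...,1]>120)
        p=W[m]; 
        if len(p)>5:
            c=p.mean(0); r=cv2.minAreaRect((p[:,:2]*1000).astype(np.float32)); print(n,nm,len(p),np.round(c,4),np.median(p[:,2]),r)
cv2.imwrite("pics/s1.png",cv2.resize(a,(800,600)));cv2.imwrite("pics/t1.png",cv2.resize(b,(800,600)))
c=cv2.resize(b[80:230,170:340],(680,600),interpolation=cv2.INTER_CUBIC);cv2.imwrite("pics/t2.png",c)
```

```text
scene yel 248 [0.5372 0.019  0.1376] 0.13839721829214496 ((532.4492797851562, 18.305038452148438), (98.53675842285156, 33.971649169921875), 82.60611724853516)
scene blue 94 [0.633  0.0088 0.1348] 0.135578749471845 ((631.2357177734375, 8.79196548461914), (28.1682071685791, 30.31775665283203), 83.89319610595703)
top yel 281 [0.5362 0.0159 0.1393] 0.14176077201105416 ((574.3645629882812, 7.2401885986328125), (100.66633605957031, 128.7734832763672), 77.64353942871094)
top blue 65 [0.6276 0.0091 0.1389] 0.13886231453907086 ((627.426513671875, 8.581881523132324), (26.133316040039062, 25.68767738342285), 23.02680015563965)
```

View pics/s1.png

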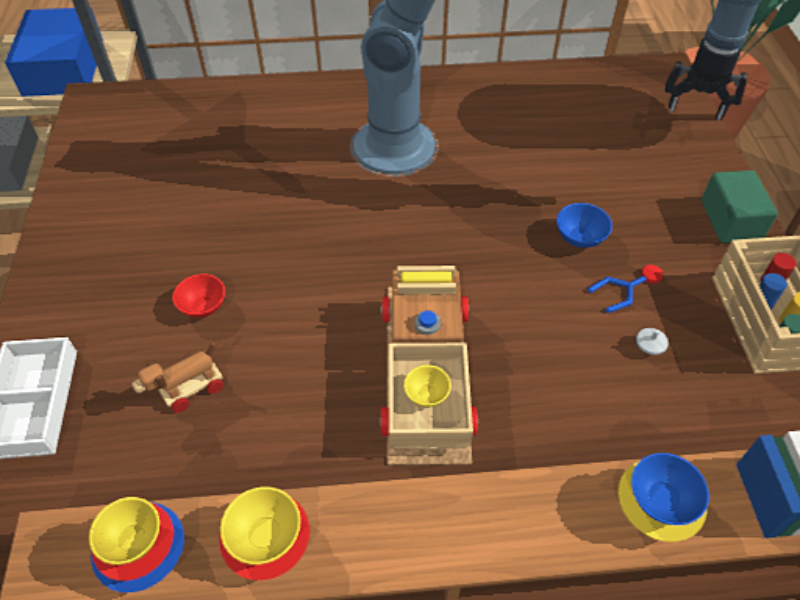

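View pics/t1.png

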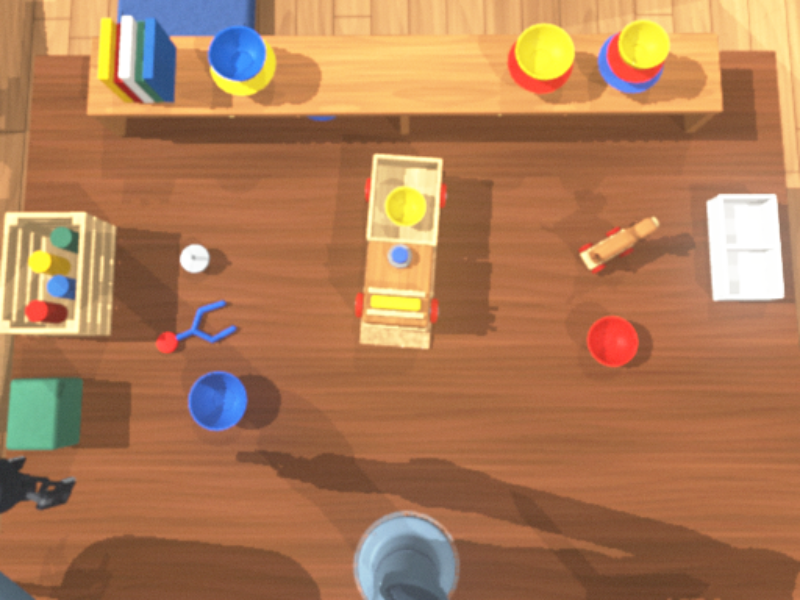

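View pics/t2.png

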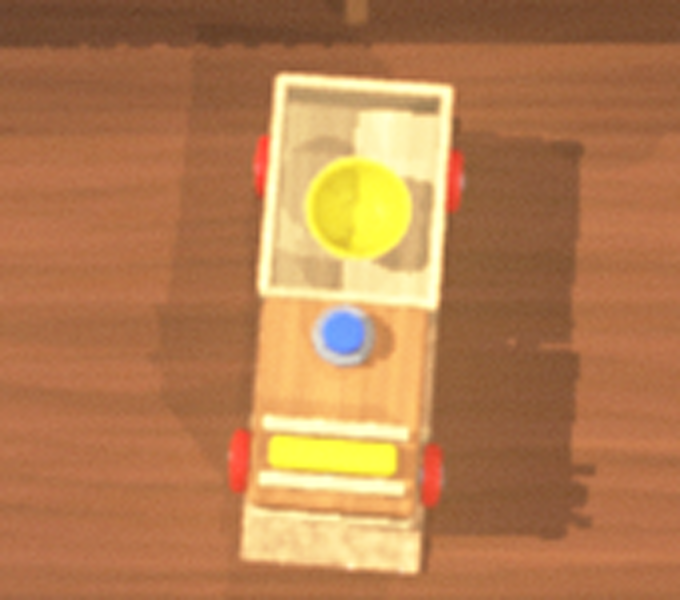

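```bash
cat >> h.py <<'E'
from scipy.spatial.transform import Rotation as Ro
def tgt(x,y,z,yaw):
    s=manip.observe(); R=np.array(s["orientation"]); p=np.array(s["ee_pos"])
    c,si=np.cos(yaw),np.sin(yaw)
    T=np.array([[c,si,0],[si,-c,0],[0,0,-1]])
    print("clock",s["clock"],"pos",np.round(p,4),"F",np.round(s["contact_force"],2),"gap",s["finger_gap"])
    print("shift mm",np.round(R.T@(np.array([x,y,z])-p)*1000,1),"rot",np.round(Ro.from_matrix(R.T@T).as_rotvec(),4))
E
python3 - <<'E'
from h import *
for n in ("scene","top"):
    f=manip.grab_frame(n); W=pts(f); i=f["img"]; hsv=cv2.cvtColor(i,cv2.COLOR_BGR2HSV)
    R=np.array(f["R"]);t=np.array(f["t"]);C=-R.T@t
    v,u=np.mgrid[0:384,0:512]
    d=np.stack([(u-f["cx"])/f["fx"],(v-f["cy"])/f["fy"],np.ones(u.shape)],-1)@R
    for nm,lo,hi,zz,x0,x1 in (("yel",18,35,.141,.5,.57),("blue",95,130,.138,.6,.66)):
        m=(W[...,0]>x0)&(W[...,0]<x1)&(abs(W[...,1])<.09)&(hsv[...,0]>=lo)&(hsv[...,0]<=hi)&(hsv[...,1]>150)&(W[...,2]>zz-.006)
        P=C+d*((zz-C[2])/d[...,2])[...,None]; p=P[m][:,:2]*1000
        print(n,nm,len(p),p.mean(0).round(1),cv2.minAreaRect(p.astype(np.float32)),np.degrees(np.linalg.eigh(np.cov(p.T))[1][:,1]@[1,0]), np.linalg.eigh(np.cov(p.T))[1][:,1])
tgt(.630,.009,.22,-.08)
E
```

```text
scene yel 194 [539.6  17.7] ((541.0942993164062, 18.5227108001709), (93.75377655029297, 22.678558349609375), 84.9017562866211) 4.342776364327458 [0.07579575 0.99712336]
scene blue 73 [632.9  10.1] ((632.6768798828125, 9.90977668762207), (25.422990798950195, 28.03681755065918), 83.97616577148438) -56.10482867947807 [-0.97921399  0.2028299 ]
top yel 243 [534.   16.6] ((534.0299072265625, 16.781930923461914), (91.88005065917969, 23.883577346801758), 84.9361343383789) 4.98835020044549 [0.08706314 0.9962028 ]
top blue 0 [nan nan] ((0.0, 0.0), (0.0, 0.0), 0.0) nan [nan nan]
clock 0.7 pos [0.2367 0.6054 0.2313] F [0.31 0.59 0.31] gap 0.9963446919215767
shift mm [-412.2  583.4   11.3] rot [-1.000e-04 -0.000e+00  1.278e+00]<stdin>:10: RuntimeWarning: Mean of empty slice.
  ret = um.true_divide(
  avg = a.mean(axis, **keepdims_kw)
<stdin>:10: RuntimeWarning: Degrees of freedom <= 0 for slice
  c *= np.true_divide(1, fact)
  c *= np.true_divide(1, fact)
```

>>> arm_command:
  motion:
    - [[0, -412, 583, 5, 0, 0, 1.28], [0, -412, 583, 5, 0, 0, 1.28], [0, -412, 583, 5, 0, 0, 1.28], [0, -412, 583, 5, 0, 0, 1.28], [0, -412, 583, 5, 0, 0, 1.28], [0, -412, 583, 5, 0, 0, 1.28], [0, -412, 583, 5, 0, 0, 1.28], [0, -412, 583, 5, 0, 0, 1.28]]
  newtons: 40

```text
clock: 1.5
ee_pos: [0.4578, 0.2697, 0.2289]
orientation: [[1.0, -0.008, 0.001], [-0.008, -1.0, 0.001], [0.001, -0.001, -1.0]]
contact_force: [-0.1, -0.5, -0.5]
finger_gap: -0.0
```

```bash
python3 -c "
from h import *
tgt(.6305,.0087,.2,-.087)"
```

```text
clock 1.5 pos [0.4578 0.2697 0.2289] F [-0.06 -0.46 -0.51] gap -0.00019811304337297677
shift mm [174.7 259.7  28.8] rot [-0.0012 -0.0007  0.0791]
```

>>> arm_command:
  motion:
    - [[0, 175, 260, 10, 0, 0, 0.08], [0, 175, 260, 10, 0, 0, 0.08], [0, 175, 260, 10, 0, 0, 0.08], [0, 175, 260, 20, 0, 0, 0.08], [0, 175, 260, 29, 0, 0, 0.08], [0, 175, 260, 29, 0, 0, 0.08], [0, 175, 260, 29, 0, 0, 0.08], [0, 175, 260, 29, 0, 0, 0.08]]

```text
clock: 2.3
ee_pos: [0.6315, 0.003, 0.1994]
orientation: [[0.995, -0.095, 0.001], [-0.095, -0.995, -0.002], [0.001, 0.002, -1.0]]
contact_force: [-0.1, -0.1, -0.7]
finger_gap: -0.0
```

```bash
python3 -c "
from h import *
tgt(.6305,.0087,.13,-.087)
f=manip.grab_frame('scene');cv2.imwrite('pics/s3.png',cv2.resize(f['img'][80:280,180:380],(600,600),interpolation=cv2.INTER_CUBIC))"
```

```text
clock 2.3 pos [0.6315 0.003  0.1994] F [-0.09 -0.08 -0.74] gap -0.000450614965279236
shift mm [-1.6 -5.7 69.4] rot [ 0.002  -0.0011 -0.0082]
```

View pics/s3.png

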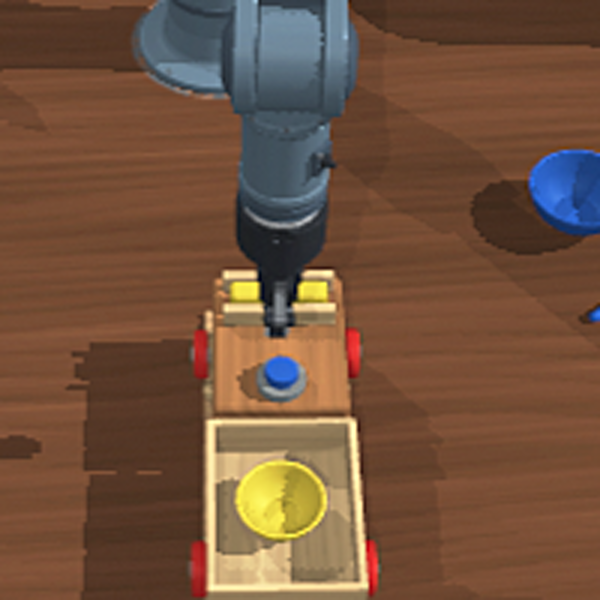

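>>> arm_command:
  motion:
    - [[0, -1.5, -5.5, 30, 0.002, 0, -0.008], [0, -1.5, -5.5, 52, 0.002, 0, -0.008], [0, -1.5, -5.5, 60, 0.002, 0, -0.008], [0, -1.5, -5.5, 64, 0.002, 0, -0.008], [0, -1.5, -5.5, 67, 0.002, 0, -0.008], [0, -1.5, -5.5, 69, 0.002, 0, -0.008], [0, -1.5, -5.5, 69, 0.002, 0, -0.008]]

```text
clock: 3.05
ee_pos: [0.6302, 0.0143, 0.1327]
orientation: [[0.997, -0.082, 0.001], [-0.082, -0.997, 0.005], [0.001, -0.005, -1.0]]
contact_force: [-4.0, 1.4, 5.8]
finger_gap: -0.003
```

```bash
python3 -c "
from h import *
tgt(.6305,.0087,.13,-.087)
f=manip.grab_frame('scene');cv2.imwrite('pics/s4.png',cv2.resize(f['img'][80:280,180:380],(600,600),interpolation=cv2.INTER_CUBIC))"
```

```text
clock 3.05 pos [0.6302 0.0143 0.1327] F [-4.04  1.37  5.83] gap -0.0027292948692652606
shift mm [0.8 5.6 2.6] rot [-0.0053 -0.0005  0.0054]
```

View pics/s4.png

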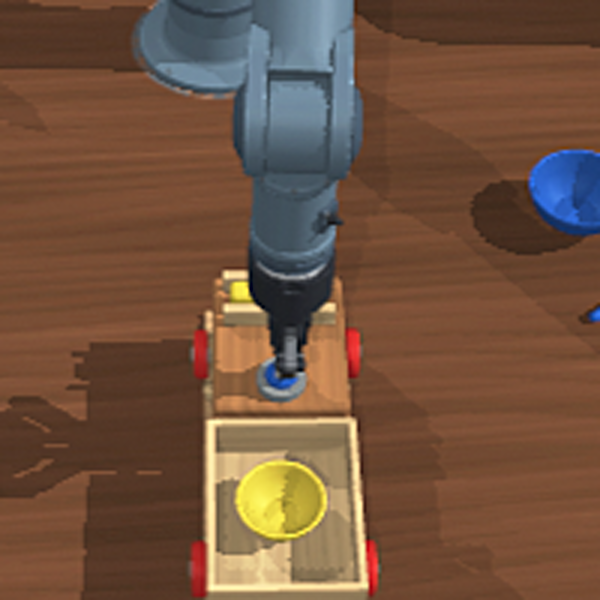

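>>> arm_command:
  motion:
    - [[0, 1, 5, 2, -0.005, 0, 0.005], [0, 1, 5, 4, -0.005, 0, 0.005], [0, 1, 5, 6, -0.005, 0, 0.005], [0, 1, 5, 7, -0.005, 0, 0.005], [0, 1, 5, 7, -0.005, 0, 0.005]]

```text
clock: 3.6
ee_pos: [0.6328, 0.0109, 0.1301]
orientation: [[0.996, -0.086, 0.004], [-0.086, -0.996, 0.004], [0.004, -0.004, -1.0]]
contact_force: [-5.7, 3.5, 16.2]
finger_gap: -0.001
```

```bash
python3 -c "
from h import *
tgt(.6305,.0087,.13,-.087)
f=manip.grab_frame('scene');cv2.imwrite('pics/s5.png',cv2.resize(f['img'][80:280,180:380],(600,600),interpolation=cv2.INTER_CUBIC))
tgt(.6305,.0087,.13,-.087)"
```

```text
clock 3.6 pos [0.6328 0.0109 0.1301] F [-5.73  3.5  16.19] gap -0.0006729994998840187
shift mm [-2.1  2.4  0. ] rot [-0.004  -0.0041  0.0013]
clock 3.65 pos [0.6328 0.0108 0.13  ] F [-4.07  3.37 15.81] gap 0.0030562506310454797
shift mm [-2.1  2.3  0. ] rot [-0.0039 -0.0041  0.0013]
```

View pics/s5.png

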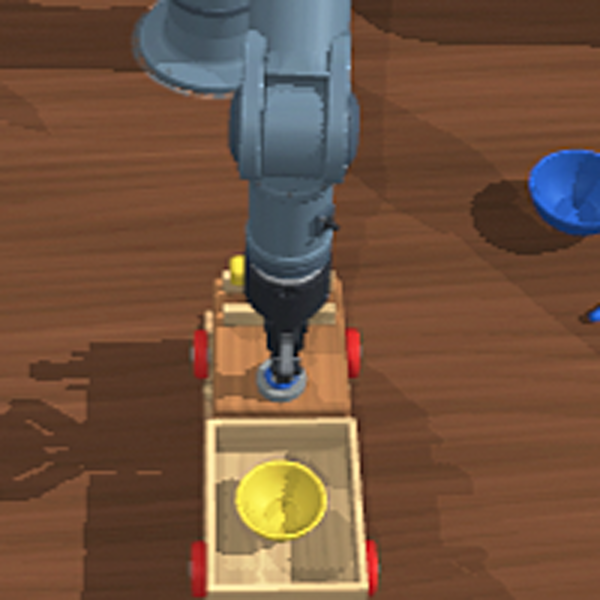

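>>> arm_command:
  motion:
    - [[0, 0, 0, -20, 0, 0, 0], [0, 0, 0, -60, 0, 0, 0], [40, 0, 0, -105, 0, 0, 0], [60, -20, -5, -120, 0, 0, 0], [60, -60, -5, -120, 0, 0, 0], [60, -97, -2, -120, 0, 0, 0], [60, -97, -2, -120, 0, 0, 0], [60, -97, -2, -120, 0, 0, 0]]

```text
clock: 4.45
ee_pos: [0.5359, 0.0203, 0.2501]
orientation: [[0.996, -0.086, 0.007], [-0.086, -0.996, 0.004], [0.006, -0.005, -1.0]]
contact_force: [0.6, 0.1, 1.0]
finger_gap: 0.7
```

```bash
python3 -c "
from h import *
for n in ('scene','top'):
    f=manip.grab_frame(n);cv2.imwrite(f'pics/{n}6.png',cv2.resize(f['img'][80:280,180:380],(600,600),interpolation=cv2.INTER_CUBIC))
tgt(.536,.0168,.150,-.087)"
```

```text
clock 4.55 pos [0.5375 0.0205 0.2505] F [0.47 0.14 0.23] gap 0.7014969220675874
shift mm [ -1.9   4.2 100.5] rot [-0.004  -0.0074  0.0009]
```

View pics/scene6.png

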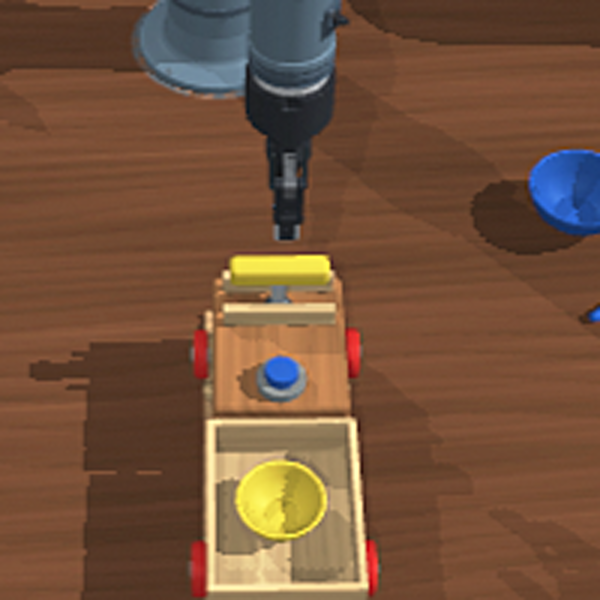

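The crossbar stands popped up (about pixel 280,270 in the crop), and the button is back up at 282,372. I'm going down to grasp the bar.

>>> arm_command:
  motion:
    - [[60, -2, 4, 40, -0.004, -0.007, 0], [60, -2, 4, 70, -0.004, -0.007, 0], [60, -2, 4, 90, -0.004, -0.007, 0], [60, -2, 4, 100, -0.004, -0.007, 0], [60, -2, 4, 100, -0.004, -0.007, 0], [60, -2, 4, 100, -0.004, -0.007, 0]]

```text
clock: 5.15
ee_pos: [0.5375, 0.0168, 0.1513]
orientation: [[0.996, -0.086, 0.002], [-0.086, -0.996, -0.001], [0.002, 0.0, -1.0]]
contact_force: [0.2, -0.5, -0.2]
finger_gap: 0.704
```

```bash
python3 -c "
from h import *
for n in ('scene',):
    f=manip.grab_frame(n);cv2.imwrite(f'pics/{n}7.png',cv2.resize(f['img'][100:250,205:355],(600,600),interpolation=cv2.INTER_CUBIC))
tgt(.536,.0168,.150,-.087)"
```

```text
clock 5.2 pos [0.5377 0.0169 0.1518] F [ 0.04  0.18 -0.07] gap 0.7038741717748302
shift mm [-1.7  0.2  1.8] rot [-0.0002 -0.0033  0.0007]
```

View pics/scene7.png

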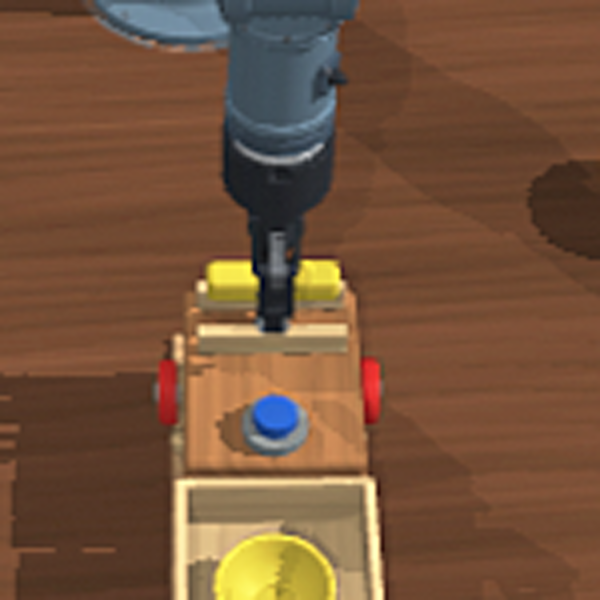

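The fingers straddle the middle of the bar, with the front finger at about 275,300. Closing now.

>>> arm_command:
  motion:
    - [[10, -1, 0, 1, 0, -0.003, 0], [10, -1, 0, 1, 0, -0.003, 0], [10, -1, 0, 1, 0, -0.003, 0], [10, -1, 0, 1, 0, -0.003, 0], [10, -1, 0, 1, 0, -0.003, 0], [10, -1, 0, 1, 0, -0.003, 0]]
  newtons: 80

```text
clock: 5.8
ee_pos: [0.534, 0.0174, 0.15]
orientation: [[0.996, -0.085, -0.005], [-0.085, -0.996, 0.001], [-0.005, -0.0, -1.0]]
contact_force: [-5.1, 0.5, 0.4]
finger_gap: 0.267
```

>>> arm_command:
  motion:
    - [[10, 0, 0, -10, 0, 0, 0], [10, 0, 0, -20, 0, 0, 0], [10, 0, 0, -30, 0, 0, 0], [10, 0, 0, -38, 0, 0, 0], [10, 0, 0, -40, 0, 0, 0], [10, 0, 0, -40, 0, 0, 0]]

```text
clock: 6.4
ee_pos: [0.5338, 0.0174, 0.1895]
orientation: [[0.996, -0.085, -0.006], [-0.085, -0.996, 0.001], [-0.006, -0.0, -1.0]]
contact_force: [-0.4, 0.7, -7.9]
finger_gap: 0.267
```

```bash
python3 -c "
from h import *
f=manip.grab_frame('scene');cv2.imwrite('pics/s8.png',cv2.resize(f['img'][100:250,205:355],(600,600),interpolation=cv2.INTER_CUBIC))
tgt(.535,.0168,.252,-.087)"
```

```text
clock 6.45 pos [0.5338 0.0174 0.1893] F [-0.48 -0.68 -8.07] gap 0.2664182064192197
shift mm [  0.9   0.5 -62.7] rot [-0.      0.0058  0.0018]
```

View pics/s8.png

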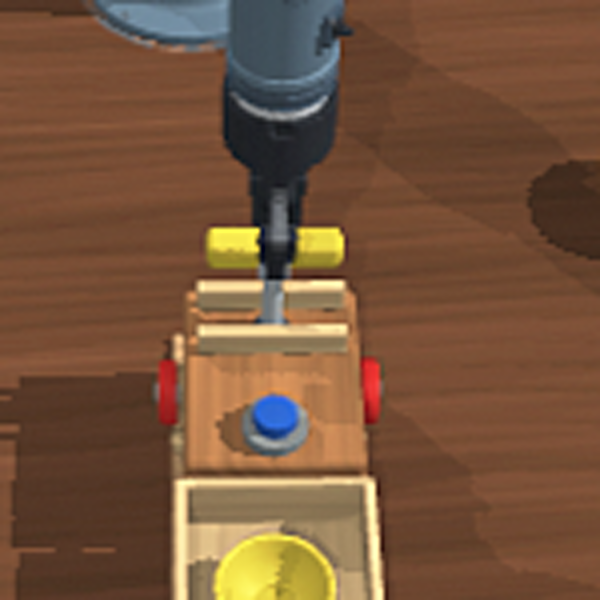

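The bar is raised (pixel 275,247) and the pull is 8 N, so this is the first stop. I'm drawing it on to the second.

>>> arm_command:
  motion:
    - [[10, 0, 0, -12, 0, 0, 0], [10, 0, 0, -24, 0, 0, 0], [10, 0, 0, -36, 0, 0, 0], [10, 0, 0, -48, 0, 0, 0], [10, 0, 0, -58, 0, 0, 0], [10, 0, 0, -63, 0, 0, 0], [10, 0, 0, -65, 0, 0, 0], [10, 0, 0, -65, 0, 0, 0]]

```text
clock: 7.25
ee_pos: [0.5337, 0.0174, 0.254]
orientation: [[0.996, -0.085, -0.007], [-0.085, -0.996, 0.001], [-0.007, 0.0, -1.0]]
contact_force: [-0.2, 1.4, -11.1]
finger_gap: 0.265
```

```bash
python3 -c "
from h import *
f=manip.grab_frame('scene');cv2.imwrite('pics/s9.png',cv2.resize(f['img'][80:230,205:355],(600,600),interpolation=cv2.INTER_CUBIC))
W=pts(f);hsv=cv2.cvtColor(f['img'],cv2.COLOR_BGR2HSV)
m=(hsv[...,0]>18)&(hsv[...,0]<35)&(hsv[...,1]>150)&(W[...,0]<.6)&(W[...,0]>.48)&(abs(W[...,1])<.09)
print(m.sum(),np.percentile(W[m],[2,50,98],axis=0).round(3))
tgt(.535,.0168,.252,-.087)"
```

```text
256 [[ 0.525 -0.028  0.258]
 [ 0.543  0.003  0.277]
 [ 0.551  0.063  0.284]]
clock 7.3 pos [0.5338 0.0174 0.254 ] F [  0.04   0.31 -11.22] gap 0.26635961994227403
shift mm [1.3 0.5 1.9] rot [0.0001 0.0067 0.0018]
```

View pics/s9.png

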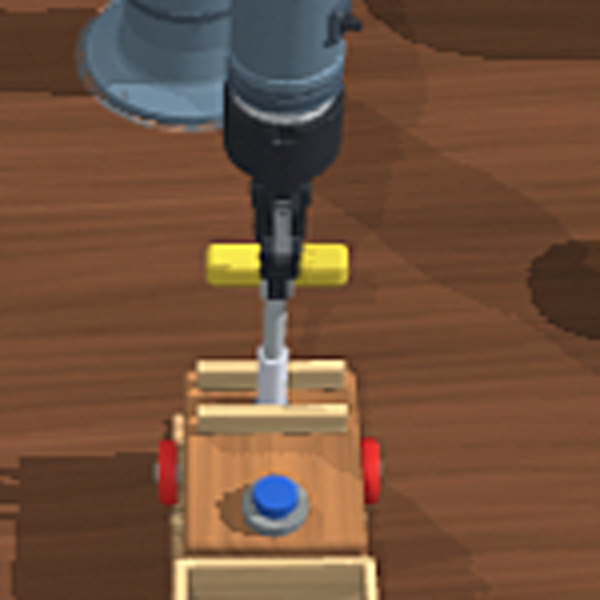

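Both tubes show, and the bar's top reads about 0.28. I'll pull a few mm more to feel the hard stop.

>>> arm_command:
  motion:
    - [[10, 0, 0, -2, 0, 0, 0], [10, 0, 0, -3, 0, 0, 0], [10, 0, 0, -4, 0, 0, 0], [10, 0, 0, -4, 0, 0, 0]]

```text
clock: 7.7
ee_pos: [0.5333, 0.0174, 0.2545]
orientation: [[0.996, -0.085, -0.008], [-0.085, -0.996, -0.001], [-0.008, 0.002, -1.0]]
contact_force: [6.7, 0.3, -28.0]
finger_gap: 0.263
```

>>> arm_command:
  motion:
    - [[10, 0, 0, -1, 0, 0, 0], [10, 0, 0, -1, 0, 0, 0], [10, 0, 0, -1, 0, 0, 0], [10, 0, 0, -1, 0, 0, 0]]

```text
clock: 8.1
ee_pos: [0.5333, 0.0174, 0.2544]
orientation: [[0.996, -0.085, -0.007], [-0.085, -0.996, -0.002], [-0.007, 0.002, -1.0]]
contact_force: [4.7, -0.2, -24.0]
finger_gap: 0.267
```

```bash
python3 -c "
from h import *
f=manip.grab_frame('scene');cv2.imwrite('pics/s10.png',cv2.resize(f['img'],(800,600)))
W=pts(f);hsv=cv2.cvtColor(f['img'],cv2.COLOR_BGR2HSV)
m=(hsv[...,0]>18)&(hsv[...,0]<35)&(hsv[...,1]>150)&(W[...,0]<.6)&(W[...,0]>.48)&(abs(W[...,1])<.09)
print(m.sum(),np.percentile(W[m],[2,50,98],axis=0).round(3))
tgt(.535,.0168,.252,-.087)"
```

```text
247 [[ 0.526 -0.028  0.262]
 [ 0.543  0.004  0.277]
 [ 0.553  0.063  0.284]]
clock 8.15 pos [0.5333 0.0174 0.2545] F [  6.03   1.08 -23.99] gap 0.2608026970844255
shift mm [1.8 0.4 2.4] rot [0.0025 0.0071 0.0019]
```

View pics/s10.png

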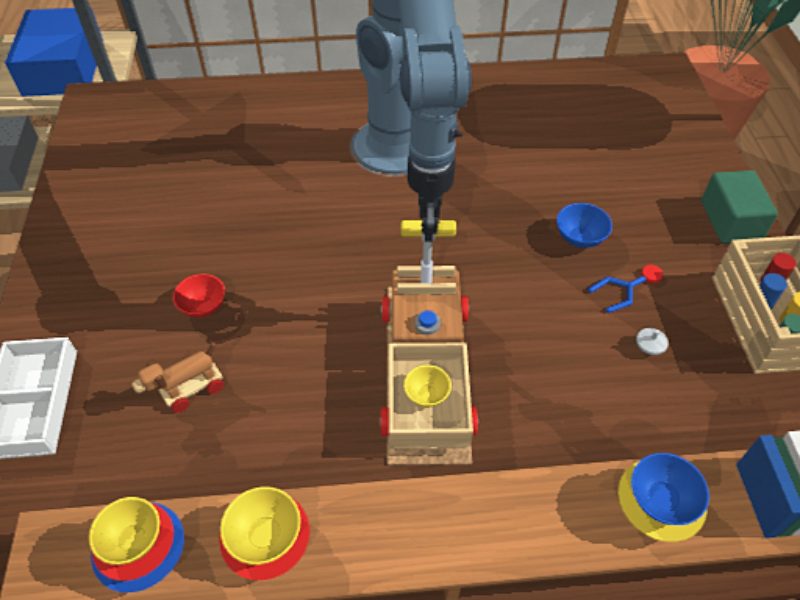

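The bar is up at the stop (pixel 428,228), the button is up (428,320), and the other toys haven't moved. The pull is steady at 24 N with no slip, so I'm handing in.

```bash
python3 -c "
from h import *
print(manip.hand_in())"
```

```text
the job is handed in; nothing more can be done
None
```

I pressed the blue button to its stop and the crossbar popped up. I gripped the bar's middle at 80 N and drew it past the first stop to the second. I handed in with the handle held there; the hand-in gives no verdict.

- **Button:** the first press only reached about 5 mm, slightly off-centre. The second press bottomed out at about 8 mm with a 16 N push. The last picture shows the button back up.
- **Handle:** the pull was 8 N at the first stop and 11 N near the second. Pulling 4 mm further moved it only about 0.5 mm and raised the pull to 28 N, which shows the hard stop. I eased off slightly, and it held steady at 24 N.
- **Final position:** the tool was at 0.2545 m and the gripper opening matched the bar's width. The depth image put the bar's top at about 0.28 m, which puts its centre near 269–270 mm.
- **Other toys:** they look unmoved between the first and last scene pictures; I compared them by eye only. The clock read about 8 s at hand-in.

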